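# Square up the drone batteries and hold the dock's recessed reset button

## Task

Nudge the three battery packs on the blue charging dock into an even row, each one centred in the white outline it lies over, square with it and flat on the plate. Once the packs are left standing like that, draw the orange-handled stylus out of its green stand, reach its steel tip through the yellow-ringed hole in the dock's grey console and press the recessed red reset button fully down. Finish while still gripping the stylus and holding the button down, with the packs still in their row and the other things on the bench left where they stand.

Things in the scene. Friction and masses are not known exactly. Their poses are not given: they have to be found in the camera images.
- dock: Fixed charging dock, origin under its centre on the table. Its x axis runs across the row, its y axis along it. Blue contact plate 130 (x) by 225 (y) mm, from y -75 to +150, its flat top 12 mm above the table. Grey console 100 (x) by 70 (y) mm centred at x 0, y -110 mm, its top 50 mm above the table.
- hole_mouth (a point): Centre of the mouth of the round vertical hole, in the console's top face (50 mm above the table). Bore 18 mm, mouth slightly chamfered, yellow ring round it. The red button's top lies 22 mm below the mouth when not pressed, 30 mm when fully down.
- reset_button (a joint): Travel of the recessed red button (15.6 mm across, filling most of the bore), in m: 0 up, 0.008 fully down, straight down. Springs back; takes 1.5 N to start moving, 5.5 N at the bottom, then a hard stop. The stylus's own weight does not press it.
- button_top (a point): Centre of the top of the red button; moves down with it.
- bay0 (a point): Centre of white outline 0, on the plate's top; axes parallel to the dock's. Outlines are 70 (x) by 46 (y) mm inside, spaced 70 mm along the dock's y axis.
- bay1 (a point): Centre of white outline 1, on the plate's top; axes parallel to the dock's. Outlines are 70 (x) by 46 (y) mm inside, spaced 70 mm along the dock's y axis.
- bay2 (a point): Centre of white outline 2, on the plate's top; axes parallel to the dock's. Outlines are 70 (x) by 46 (y) mm inside, spaced 70 mm along the dock's y axis.
- pack0_mid (a point): Centre, half-way up, of battery pack 0 (dark with a yellow band), a rounded block 56 (its x) by 34 (its y) by 30 (z) mm, about 0.12 kg. Starts flat on the plate, out of true, over outline 0, the one it belongs in. Either end may face forward.
- pack1_mid (a point): Centre, half-way up, of battery pack 1 (dark with a yellow band), a rounded block 56 (its x) by 34 (its y) by 30 (z) mm, about 0.12 kg. Starts flat on the plate, out of true, over outline 1, the one it belongs in. Either end may face forward.
- pack2_mid (a point): Centre, half-way up, of battery pack 2 (dark with a yellow band), a rounded block 56 (its x) by 34 (its y) by 30 (z) mm, about 0.12 kg. Starts flat on the plate, out of true, over outline 2, the one it belongs in. Either end may face forward.
- stand: Fixed green stylus stand, a block 56 by 56 by 66 mm high, origin under its centre; the stylus stands in a vertical 11 mm hole through its middle.
- stylus_handle (a point): Point on the stylus's axis, half-way up its orange round handle (18 mm across, 70 mm long). The stylus starts upright in the stand, the handle's lower end resting on the stand's top, so this point is then 101 mm above the table. About 0.06 kg.
- stylus_tip (a point): Lower end of the stylus's steel shaft, on the axis; the shaft is 7 mm across and stands out 60 mm below the handle. The handle's middle is 95 mm above this tip along the stylus's z axis.
- jar: Bystander: small white screw-top jar, 56 mm across, 70 mm high; origin under its centre.
- glue: Bystander: white bottle, 40 mm across, 110 mm high; origin under its centre.
- motor: Bystander: small drone motor, 33 mm across, 38 mm high; origin under its centre.
- tape: Bystander: blue tape roll lying flat, 90 mm across, 22 mm high; origin under its centre.
- meter: Bystander: yellow multimeter, 150 (x) by 75 by 40 mm high; origin under its centre.
- driver: Bystander: orange-handled screwdriver, about 200 mm long, lying on the bench; origin on its underside near its middle.
Not all that is in view belongs to the job. Leave any purple or turquoise look-alike of the part that bears stylus_handle alone.

How it is judged:
By the outcome, as a careful person would: the job done as asked, in the order asked, and still so for the second after the job is handed in, while the arm keeps its last pose, push and grip.
It also fails if it takes over 67 s, if anything falls off the work surface, if the arm or the gripper's body presses on something with over 40 N, if the wrist force passes 120 N, or if a joint passes its speed limit or range.

## Robot

A 6-joint arm with a two-finger parallel gripper is mounted at the origin on the work surface. World frame = base frame: x ahead of the robot, y to its left, z up, the work surface at z = 0. Lengths are in m, angles in rad, forces in N, time in s.
With the tool pointing down it reaches from about 0.4 to 0.825 m from the base axis. Payload 7 kg.
Tool frame: the origin (TCP) lies between the finger pads; the fingertips stand 8 mm ahead of it and the grasp point (between the pads) lies 11 mm behind it (arm.finger_overhang is the distance from the TCP to the fingertips, in m); z points along the fingers, y is the line along which they close (so a half turn about z gives the same grasp; the last joint's range is limited). The gripper opens to 88 mm and grips with 3 to 60 N. Pads are 19 mm wide; open, the fingers measure 130 mm over their backs; the gripper's body (78 mm by 193 mm) begins 47 mm behind the grasp point.
Start: joints at [0.288, 0.359, 0.012, 0, -1.224, -0.288], TCP at [0.675, -0, 0.235] pointing down, gripper open.
Joint ranges: [-3.07, 3.07], [-1.43, 2.12], [-1.02, 1.25], [-3.03, 1.67], [-3.05, -0], [-3.03, 3.03]. Speed limits (rad/s): [2.39, 2.39, 3.01, 3.14, 3.14, 3.14].

## Interface

Orientations are given as [roll, pitch, yaw] about the fixed x, y, z axes, in that order (R = Rz(yaw) Ry(pitch) Rx(roll)).
In Python, from station import arm gives the robot as it stands.
- The arm moves only by the tool move_arm, never from a script. Its argument "rows" is text: rows parted by semicolons, each of 7 numbers parted by spaces: the turn, a rotation vector about the tool's x, y, z in degrees, then the shift along the tool's x, y, z in m, then the finger opening in m, from 0 to 0.0876. A call has 1 to 8 rows; each row shifts and turns the commanded pose from where the row before left it, along the tool's axes as they then stand; what a row does not reach is not made up. A row lasts 1/8 s, in which the tool goes at most 62.5 mm and 10.7 degrees, less where a joint would pass 70% of its speed; a pose out of reach is approached as far as the arm can. A call is refused whole if a number of a shift passes 0.0625 or a number of a turn 10.7, either way. A call with a gripper value outside its range is refused whole. The fingers move at their own pace and stop on an object; "squeeze" is the grip in N (left out, the last holds). Time passes only in rows, so rows that do not move let the fingers close. It gives the time, the measured TCP pose, the force, the opening and the grip force at its end, in the units of the state.
- arm.get_state(): the state, without advancing time (a new reading comes with each control period).
- arm.grab_frame(name): name is "scene" or "side" or "wrist"; returns (picture, depth): 400x640x3 uint8, blue, green, red; 400x640 float32, m along the optical axis (not along the pixel's ray), 0 where there is no reading.
- arm.camera_model(name): a dict with "mtx" (3x3 intrinsics, pixels), "camera_from_world" (4x4, takes a point from world to camera coordinates); the wrist camera has in their place "mount" (4x4, takes a point from camera to tool coordinates, whose origin is the TCP and whose axes are the flange's). Camera axes: x right, y down, z forward; pixel columns grow to the right and rows downward; lengths in m; the calibration is good to about 2 mm. A picture is of the moment at which its call begins: read the wrist's pose just before it. camera_model takes no time and is no camera call.
- arm.job_done(): hands the job in; it is judged then, once.
The state is a dict: "t": time; "q": joint angles; "qd": joint speeds; "joint_efforts": joint torques, N m; "eef_pos": TCP position; "ee_rot": TCP orientation; "force": force on the tool from outside, world axes, zero at the start; "moment": the same for the moment, N m; "width": finger opening in m; "gripper_force": force on a finger pad.
Only numpy, scipy, OpenCV 4.12 (cv2) and the standard library are available. Lean on these libraries where they do the work, as an engineer would, in place of code of your own. Each camera call takes 0.05 s, during which the arm holds its last target. There are 200 camera calls.

## Working session

There is one attempt and no reset: what is moved stays moved. The work goes in short steps, Python scripts to look and compute and a tool call to move; the robot and the scene stay as the last step left them, time stands still between calls to the robot, and variables do not carry over. Pictures are saved under pics/ and viewed, at most 10 in all, crops included, and the job is handed in when it is done.

Besides the shell and the picture viewer there is one more tool, called after ">>>" as name(argument=value, ...), one argument or row to a line, values as JSON. move_arm: Moves the arm, as the interface text tells. Its arguments: {"type":"object","properties":{"rows":{"type":"string"},"squeeze":{"type":"number"}},"required":["rows"]}

```bash
mkdir -p pics; ls; cat > h.py <<'E'
import numpy as np, cv2
from scipy.spatial.transform import Rotation as R
from station import arm
def grab(n,save=None):
    s=arm.get_state(); im,d=arm.grab_frame(n); m=arm.camera_model(n)
    K=np.array(m["mtx"])
    if n=="wrist":
        T=np.eye(4);r=np.array(s["ee_rot"])
        T[:3,:3]=R.from_euler('xyz',r).as_matrix() if r.size==3 else r
        T[:3,3]=s["eef_pos"]; W=T@np.array(m["mount"])
    else: W=np.linalg.inv(np.array(m["camera_from_world"]))
    if save: cv2.imwrite("pics/"+save+".png",im)
    return im,d,K,W
def ray(px,z,K,W):
    px=np.atleast_2d(np.asarray(px,float)); d=np.c_[px,np.ones(len(px))]@np.linalg.inv(K).T@W[:3,:3].T
    o=W[:3,3]; return o+d*((z-o[2])/d[:,2])[:,None]
def proj(p,K,W):
    c=(np.atleast_2d(p)-W[:3,3])@W[:3,:3]; c=c@K.T; return c[:,:2]/c[:,2:]
def cloud(d,K,W):
    v,u=np.mgrid[:d.shape[0],:d.shape[1]]
    c=np.stack([u,v,np.ones_like(u)],-1)@np.linalg.inv(K).T*d[...,None]
    return c@W[:3,:3].T+W[:3,3]
E
python3 - <<'E'
from h import *
ims=[]
for n in ["scene","side","wrist"]:
    im,d,K,W=grab(n,n+"0"); np.savez("pics/"+n+"0.npz",im=im,d=d,K=K,W=W); print(n,W[:3,3].round(3),W[:3,2].round(2),K[0,0])
print(arm.get_state())
E
```

```text
pics
scene [1.245 0.349 0.772] [-0.67 -0.3  -0.68] 453.0736405074142
side [ 0.158 -0.953  0.751] [ 0.33  0.78 -0.53] 463.26639005087276
wrist [ 0.674 -0.072  0.385] [-0.    0.27 -0.96] 356.97259932083426
{'t': 0.15, 'q': array([ 2.88134380e-01,  3.59229501e-01,  1.12648915e-02, -2.59339074e-04,
       -1.22408288e+00, -2.88111774e-01]), 'qd': array([ 0.00022043, -0.00452962,  0.00276276,  0.00095585, -0.00053164,
        0.00169225]), 'joint_efforts': array([ 1.39394037e-04, -5.83274567e+01,  2.93289685e+01,  7.00122759e+00,
        8.75052094e-03, -9.76538854e-05]), 'eef_pos': array([ 6.74642082e-01, -7.70474483e-07,  2.33830497e-01]), 'ee_rot': array([ 3.14032377e+00, -1.21764765e-04, -1.57086192e+00]), 'force': array([-0.22395912,  0.86691563,  0.41219381]), 'moment': array([-0.01635102,  0.03880339,  0.08214469]), 'gripper_force': 0.0, 'width': 0.08755903717206913}
```

View pics/scene0.png

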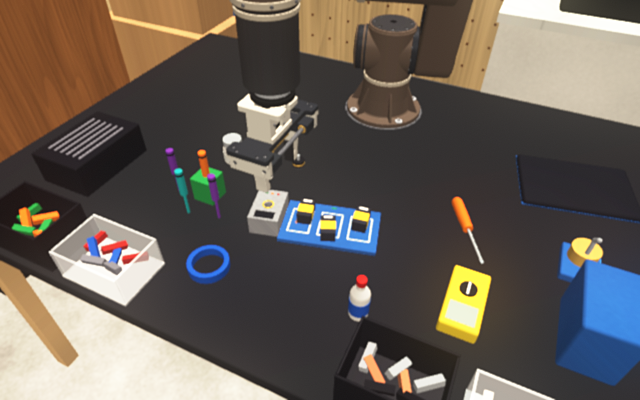

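View pics/wrist0.png

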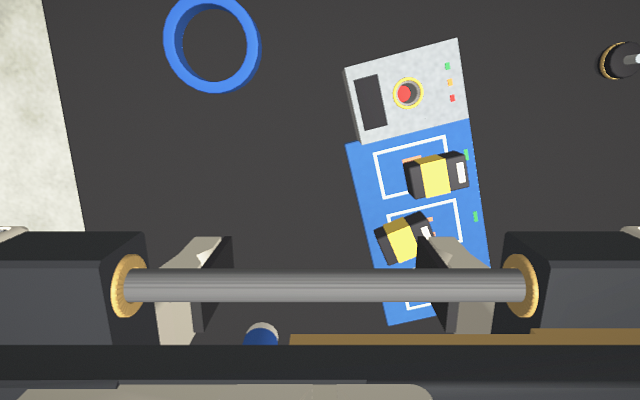

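View pics/side0.png

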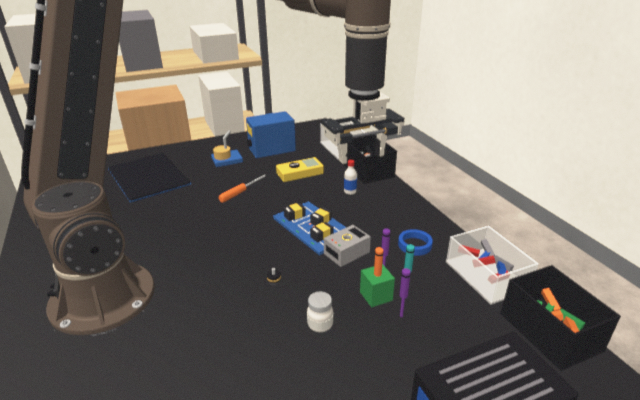

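The wrist view shows the console ring at (407,93), packs at (437,175), (405,238) and one hidden by the fingers. The stand with the orange stylus is at (205,180) in the scene view, with purple and turquoise look-alikes next to it. Next I compute coarse positions.

```bash
python3 - <<'E'
from h import *
L=lambda n:[np.load(f"pics/{n}0.npz")[k] for k in("im","d","K","W")]
def blobs(n,lo,hi,mn,zf=None,roi=None):
    im,d,K,W=L(n);P=cloud(d,K,W);m=cv2.inRange(cv2.cvtColor(im,cv2.COLOR_BGR2HSV),lo,hi)
    c,l,s,ce=cv2.connectedComponentsWithStats(m)
    for i in range(1,c):
        if s[i,4]>mn:
            q=P[(l==i)&(d>0)]; print(n,lo,ce[i].round(),s[i,4],np.median(q,0).round(3),q.min(0).round(3),q.max(0).round(3))
im,d,K,W=L("wrist"); print("wrist x,y axes",W[:3,0].round(2),W[:3,1].round(2))
Y=((22,120,120),(34,255,255));G=((50,120,60),(70,255,255));O=((5,180,150),(16,255,255))
print("yellow");blobs("wrist",*Y,40);blobs("scene",*Y,20)
print("green");blobs("scene",*G,100);blobs("side",*G,100)
print("orange");blobs("scene",*O,60);blobs("side",*O,60)
print("pur/turq");blobs("scene",(80,100,60),(95,255,255),40);blobs("scene",(130,80,50),(155,255,255),40)
print("blue");blobs("wrist",(100,120,80),(118,255,255),400);blobs("scene",(100,120,80),(118,255,255),400)
for n,px in(("side",(320,310)),("side",(273,275)),("scene",(298,155))):
    im,d,K,W=L(n);print(px,cloud(d,K,W)[px[1],px[0]].round(3))
E
```

```text
wrist x,y axes [-1. -0.  0.] [-0.    0.96  0.27]
yellow
wrist (22, 120, 120) [408.  93.] 126 [ 0.597 -0.078  0.052] [ 0.586 -0.091  0.049] [ 0.612 -0.065  0.054]
wrist (22, 120, 120) [428. 163.] 185 [ 0.571 -0.015  0.034] [ 0.556 -0.018  0.016] [0.581 0.02  0.044]
wrist (22, 120, 120) [398. 230.] 314 [0.597 0.056 0.034] [ 0.578 -0.     0.014] [0.629 0.09  0.227]
scene (22, 120, 120) [268. 204.] 22 [ 0.603 -0.073  0.05 ] [ 0.59  -0.089  0.039] [ 0.613 -0.065  0.051]
scene (22, 120, 120) [306. 208.] 122 [0.566 0.005 0.041] [ 0.552 -0.014  0.023] [0.582 0.021 0.045]
scene (22, 120, 120) [361. 216.] 124 [0.536 0.13  0.041] [0.52  0.112 0.028] [0.549 0.147 0.044]
scene (22, 120, 120) [328. 224.] 127 [0.593 0.072 0.041] [0.577 0.054 0.037] [0.611 0.091 0.044]
scene (22, 120, 120) [586. 249.] 386 [0.43  0.596 0.049] [0.397 0.571 0.045] [0.456 0.629 0.069]
scene (22, 120, 120) [464. 303.] 1972 [0.656 0.395 0.032] [ 0.556  0.356 -0.004] [0.726 0.435 0.04 ]
green
scene (50, 120, 60) [219. 180.] 212 [ 0.574 -0.228  0.047] [ 0.495 -0.32  -0.004] [ 0.589 -0.224  0.069]
scene (50, 120, 60) [201. 1
[... 1864 characters left out ...]
t (100, 120, 80) [439. 219.] 895 [0.544 0.052 0.013] [0.524 0.035 0.01 ] [0.6   0.077 0.043]
wrist (100, 120, 80) [405. 313.] 803 [0.582 0.171 0.013] [ 0.54   0.008 -0.001] [0.63  0.196 0.26 ]
wrist (100, 120, 80) [260. 337.] 452 [0.747 0.19  0.03 ] [0.729 0.187 0.016] [0.768 0.208 0.047]
scene (100, 120, 80) [331. 231.] 2060 [0.596 0.077 0.011] [ 0.474 -0.057 -0.005] [0.656 0.19  0.03 ]
scene (100, 120, 80) [598. 320.] 8972 [0.665 0.604 0.113] [ 0.37   0.56  -0.005] [0.704 0.723 0.133]
scene (100, 120, 80) [208. 264.] 1024 [ 0.786 -0.12   0.018] [ 0.721 -0.184 -0.004] [ 0.828 -0.077  0.025]
(320, 310) [ 0.428 -0.303  0.061]
(273, 275) [ 0.384 -0.117  0.026]
(298, 155) [ 0.389 -0.107  0.036]
```

>>> move_arm(
  rows="0 0 0 -0.04 0.045 -0.045 0.0876; 0 0 0 -0.04 0.045 -0.045 0.0876; 0 0 -6.25 0 0 0 0.0876; 0 0 -6.25 0 0 0 0.0876; 0 0 0 0 0 0 0.0876; 0 0 0 0 0 0 0.0876; 0 0 0 0 0 0 0.0876",
)

```text
t: 1.02
eef_pos: [0.6002, 0.0663, 0.3091]
ee_rot: [3.141, -0.0, -1.354]
force: [-0.0, 0.5, 0.7]
width: 0.0876
gripper_force: 0.0
```

```bash
python3 - <<'E'
from h import *
im,d,K,W=grab("wrist","w1"); np.savez("pics/w1.npz",im=im,d=d,K=K,W=W); print(W[:3,3])
c=im[0:240,200:480]; cv2.imwrite("pics/w1c.png",cv2.resize(c,None,fx=2.5,fy=2.5,interpolation=cv2.INTER_CUBIC))
E
```

```text
[ 0.61448475 -0.00389564  0.45989682]
```

View pics/w1c.png

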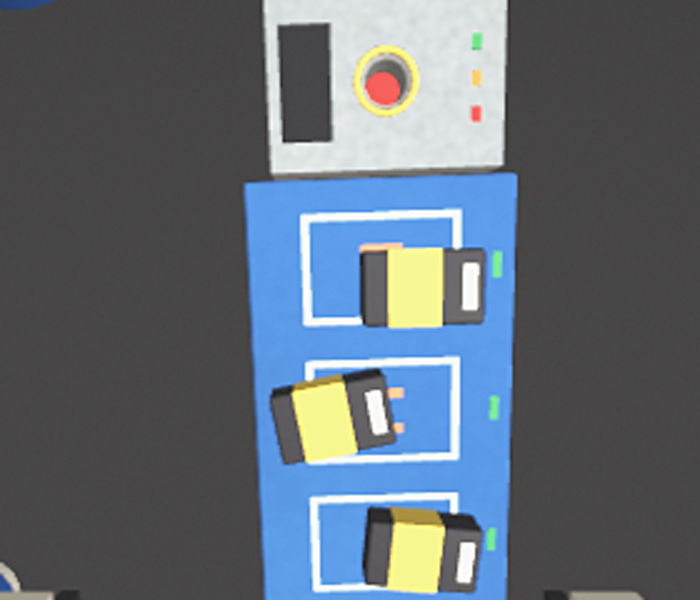

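The crop (2.5x, offset 200,0) shows three outlines, with packs 0, 1 and 2 centred near (423,287), (333,417) and (422,550). The ring is at (386,80).

```bash
cat >> h.py <<'E'
def boxfit(xy):
    (cx,cy),(w,h),a=cv2.minAreaRect(xy.astype(np.float32)*1000)
    if w<h: w,h,a=h,w,a+90
    return np.array([cx,cy])/1000,w,h,((a+90)%180)-90
def dockfit(im,d,K,W):
    """white outline interiors -> per-outline centre/yaw on z=0.012"""
    hsv=cv2.cvtColor(im,cv2.COLOR_BGR2HSV); P=cloud(d,K,W)
    m=cv2.inRange(hsv,(0,0,190),(180,70,255)); m[(P[...,2]>0.025)|(d==0)]=0
    c,l,s,_=cv2.connectedComponentsWithStats(m,connectivity=8)
    out=[]
    for i in range(1,c):
        if s[i,4]<25: continue
        v,u=np.nonzero(l==i); xy=ray(np.c_[u,v],0.012,K,W)[:,:2]; out.append(xy)
    return out
def packs(im,d,K,W,zt=0.042):
    P=cloud(d,K,W); z=P[...,2]
    m=((z>0.035)&(z<0.05)&(d>0)).astype(np.uint8)
    hsv=cv2.cvtColor(im,cv2.COLOR_BGR2HSV); m[cv2.inRange(hsv,(95,100,60),(125,255,255))>0]=0
    m=cv2.morphologyEx(m,cv2.MORPH_OPEN,np.ones((3,3)))
    c,l,s,ce=cv2.connectedComponentsWithStats(m); out=[]
    for i in range(1,c):
        if s[i,4]<300: continue
        cs,_=cv2.findContours((l==i).astype(np.uint8),cv2.RETR_EXTERNAL,cv2.CHAIN_APPROX_NONE)
        xy=ray(max(cs,key=len)[:,0,:],zt,K,W)[:,:2]; out.append((ce[i],np.median(z[l==i]),boxfit(xy)))
    return out
E
python3 - <<'E'
from h import *
z=np.load("pics/w1.npz");a=[z[k] for k in("im","d","K","W")]
for o in dockfit(*a): print("white",len(o),proj(np.r_[o.mean(0),.012],*a[2:]).round(),boxfit(o))
for p in packs(*a): print("pack",p)
im,d,K,W=a;hsv=cv2.cvtColor(im,cv2.COLOR_BGR2HSV)
m=cv2.inRange(hsv,(22,120,120),(34,255,255));m[60:]=0;m[:,:320]=0;m[:,380:]=0
v,u=np.nonzero(m);e=cv2.minAreaRect(ray(np.c_[u,v],.05,K,W)[:,:2].astype(np.float32));print("ring",e)
# plate side edges
b=cv2.inRange(hsv,(100,120,80),(118,255,255))
L=[];Rr=[]
for v in range(78,235,2):
    u=np.nonzero(b[v,280:430])[0]+280
    if len(u): L.append((u[0]-.5,v));Rr.append((u[-1]+.5,v))
for E in(L,Rr):
    q=ray(E,.012,K,W)[:,:2];f=cv2.fitLine(q.astype(np.float32),cv2.DIST_HUBER,0,1e-4,1e-4).ravel();print("edge",f)
E
```

```text
white 11297 [[ 25. 115.]] (array([0.96828308, 0.10049724]), 289.63983154296875, 60.99083709716797, 89.29558563232422)
white 466 [[343. 100.]] (array([ 0.57969098, -0.00357677]), 77.33753967285156, 52.97270202636719, 14.34166431427002)
white 510 [[360. 163.]] (array([0.56232751, 0.06436495]), 77.18719482421875, 53.037296295166016, 14.355722427368164)
white 367 [[343. 211.]] (array([0.54546027, 0.13247702]), 76.30640411376953, 53.128299713134766, 14.374544143676758)
pack (array([368.76907495, 114.42066172]), np.float64(0.042651733923014135), (array([5.61010559e-01, 4.15416718e-04]), 55.06294250488281, 34.498138427734375, 13.346596717834473))
pack (array([332.98064036, 167.05212211]), np.float64(0.042649439959847546), (array([0.58749121, 0.06867545]), 55.49484634399414, 35.62126159667969, 24.05229377746582))
pack (array([368.68111202, 221.88389207]), np.float64(0.042638002150106435), (array([0.52937164, 0.12618774]), 55.55222702026367, 36.619239807128906, 8.347393035888672))
ring ((0.5992159247398376, -0.077674999833107), (0.025022000074386597, 0.025501590222120285), 5.975550174713135)
edge [ 0.24684657 -0.9690546   0.6278633   0.07033712]
edge [ 0.2481522  -0.96872103  0.50089157  0.04228439]
```

```bash
cat >> h.py <<'E'
def delta(x,y,z,line):
    """tool-frame turn then shift to reach TCP x,y,z, closing line at 'line' deg"""
    s=arm.get_state(); p=np.array(s["eef_pos"]); yaw=np.degrees(s["ee_rot"][2])
    dw=((line-(yaw+90))+90)%180-90
    M=R.from_euler('xyz',[180,0,yaw+dw],degrees=True)
    print("turn z deg",round(-dw,2),"shift(after turn) mm",(M.inv().apply(np.array([x,y,z])-p)*1000).round(1))
E
python3 -c "
from h import *
delta(.5610,.0004,.022,13.35)"
```

```text
turn z deg -0.93 shift(after turn) mm [ 55.1  53.3 287.1]
```

>>> move_arm(
  rows="0 0 -0.93 0 0 0.03 0.08; 0 0 0 0.014 0.0133 0.035 0.08; 0 0 0 0.014 0.0133 0.035 0.08; 0 0 0 0.0135 0.0133 0.035 0.08; 0 0 0 0.0135 0.0133 0.035 0.08; 0 0 0 0 0 0.035 0.08; 0 0 0 0 0 0 0.08; 0 0 0 0 0 0 0.08",
)

```text
t: 2.08
eef_pos: [0.5622, 0.0008, 0.1056]
ee_rot: [-3.14, -0.0, -1.336]
force: [0.4, -0.3, 0.3]
width: 0.0801
gripper_force: 0.0
```

```bash
python3 -c "
from h import *
delta(.5610,.0004,.022,13.35)"
```

```text
turn z deg 0.09 shift(after turn) mm [ 0.2  1.3 83.6]
```

>>> move_arm(
  rows="0 0 0 0.0002 0.0013 0.028 0.08; 0 0 0 0 0 0.028 0.08; 0 0 0 0 0 0.027 0.08; 0 0 0 0 0 0 0.08; 0 0 0 0 0 0 0.05; 0 0 0 0 0 0 0.05; 0 0 0 0 0 0 0.05; 0 0 0 0 0 0 0.05",
  squeeze=8,
)

```text
t: 3.08
eef_pos: [0.5605, 0.0003, 0.0221]
ee_rot: [-3.14, 0.0, -1.336]
force: [-1.2, 0.4, 5.3]
width: 0.0556
gripper_force: 8.0
```

```bash
python3 -c "
from h import *
print(arm.get_state()['width'],arm.get_state()['gripper_force'])
delta(.5797,-.0036,.022,14.35)"
```

```text
0.05560930574369372 8.000874817371368
turn z deg -0.91 shift(after turn) mm [  8.6 -17.6   0.1]
```

>>> move_arm(
  rows="0 0 -0.91 0 0 -0.0005 0.05; 0 0 0 0.0045 -0.009 0 0.05; 0 0 0 0.0041 -0.0086 0 0.05; 0 0 0 0 0 0 0.05; 0 0 0 0 0 0 0.05",
)

```text
t: 3.7
eef_pos: [0.58, -0.0038, 0.0221]
ee_rot: [-3.14, -0.0, -1.32]
force: [2.1, -1.7, 3.4]
width: 0.0559
gripper_force: 8.0
```

```bash
python3 -c "
from h import *
print(arm.get_state()['width'],arm.get_state()['force'])
delta(.5797,-.0036,.022,14.35)"
```

```text
0.055948464528425446 [ 2.10447409 -1.73819126  3.43522952]
turn z deg -0.01 shift(after turn) mm [-0.3  0.2  0.1]
```

>>> move_arm(
  rows="0 0 0 0 0 0 0.08; 0 0 0 0 0 0 0.08; 0 0 0 0 0 -0.02 0.08; 0 0 0 0 0 -0.035 0.08; 0 0 -4.85 0 0 -0.025 0.08; 0 0 -4.85 0 0 0 0.08; 0 0 0 -0.0315 -0.0182 0 0.08; 0 0 0 -0.0315 -0.0182 0 0.08",
)

```text
t: 4.7
eef_pos: [0.5863, 0.0691, 0.1018]
ee_rot: [3.141, 0.0, -1.152]
force: [0.6, 0.1, 0.0]
width: 0.0799
gripper_force: 0.0
```

>>> move_arm(
  rows="0 0 0 0 0 0 0.08; 0 0 0 0 0 0 0.08",
)

```text
t: 4.95
eef_pos: [0.5862, 0.0686, 0.1015]
ee_rot: [3.141, 0.0, -1.151]
force: [-0.3, -0.6, -0.5]
width: 0.0802
gripper_force: 0.0
```

```bash
python3 - <<'E'
from h import *
a=grab("wrist","w2"); delta(.5875,.0687,.022,24.05)
for o in dockfit(*a):
    if len(o)<1500: print("white",len(o),boxfit(o))
for p in packs(*a): print("pack",p)
E
```

```text
turn z deg -0.01 shift(after turn) mm [ 0.  -1.4 79.6]
white 1208 (array([0.56166431, 0.06603839]), 76.8676986694336, 56.260555267333984, 14.51000690460205)
white 113 (array([0.57648083, 0.11357685]), 25.800912857055664, 4.019956588745117, 24.113256454467773)
white 241 (array([0.56418011, 0.15462515]), 28.296972274780273, 19.3642635345459, 14.042360305786133)
pack (array([398.76676677,  35.87287287]), np.float64(0.04271888093713047), (array([ 0.58985889, -0.04476053]), 100.24790954589844, 3.2349331378936768, 14.163183212280273))
pack (array([384.79672019, 114.39631022]), np.float64(0.04269781244631671), (array([ 0.57893512, -0.00385889]), 55.848960876464844, 34.61824417114258, 14.443130493164062))
pack (array([319.59236989, 217.287373  ]), np.float64(0.04271270800768878), (array([0.58786365, 0.06826016]), 55.525146484375, 35.91885757446289, 24.11490821838379))
pack (array([363.93157076, 318.36664075]), np.float64(0.0426331693102945), (array([0.53147668, 0.12036861]), 60.671546936035156, 23.82849884033203, 24.108455657958984))
```

>>> move_arm(
  rows="0 0 0 0 -0.0014 0.027 0.08; 0 0 0 0 0 0.027 0.08; 0 0 0 0 0 0.025 0.08; 0 0 0 0 0 0 0.08; 0 0 0 0 0 0 0.05; 0 0 0 0 0 0 0.05; 0 0 0 0 0 0 0.05; 0 0 0 0 0 0 0.05",
)

```text
t: 6.0
eef_pos: [0.5882, 0.069, 0.0233]
ee_rot: [-3.141, -0.0, -1.151]
force: [0.8, -0.4, 1.9]
width: 0.0561
gripper_force: 8.0
```

```bash
python3 -c "
from h import *
print(arm.get_state()['width'],arm.get_state()['gripper_force'])
delta(.5623,.0645,.022,14.35)"
```

```text
0.05608077402440186 8.000153750181198
turn z deg 9.69 shift(after turn) mm [-2.  26.2  1.3]
```

>>> move_arm(
  rows="0 0 4.85 0 0 0 0.05; 0 0 4.84 0 0 0 0.05; 0 0 0 -0.001 0.009 0 0.05; 0 0 0 -0.001 0.009 0 0.05; 0 0 0 0 0.0082 0 0.05; 0 0 0 0 0 0 0.05; 0 0 0 0 0 0 0.05",
)

```text
t: 6.88
eef_pos: [0.5608, 0.0643, 0.0232]
ee_rot: [3.14, 0.0, -1.32]
force: [-3.6, 1.7, 9.4]
width: 0.056
gripper_force: 8.0
```

```bash
python3 -c "
from h import *
print(arm.get_state()['width'],arm.get_state()['force'])
delta(.5623,.0645,.022,14.35)
delta(.5294,.1262,.11,8.35)"
```

```text
0.05597300213858698 [-3.57663411  1.65841112  9.44171765]
turn z deg 0.01 shift(after turn) mm [ 0.2 -1.5  1.2]
turn z deg 6.01 shift(after turn) mm [-65.8  22.1 -86.8]
```

>>> move_arm(
  rows="0 0 0 0 -0.0015 0 0.05; 0 0 0 0 0 0 0.05; 0 0 0 0 0 0 0.08; 0 0 0 0 0 0 0.08; 0 0 0 0 0 -0.025 0.08; 0 0 0 0 0 -0.035 0.08; 0 0 6 0 0 -0.025 0.08; 0 0 0 -0.033 0.0118 0 0.08",
)

```text
t: 7.88
eef_pos: [0.5486, 0.0956, 0.1097]
ee_rot: [-3.138, 0.001, -1.429]
force: [0.5, 1.2, -1.3]
width: 0.0799
gripper_force: 0.0
```

>>> move_arm(
  rows="0 0 0 -0.033 0.0118 0 0.08; 0 0 0 0 0 0 0.08; 0 0 0 0 0 0 0.08",
)

```text
t: 8.25
eef_pos: [0.5306, 0.1268, 0.1077]
ee_rot: [3.141, -0.0, -1.424]
force: [0.7, -0.3, 1.4]
width: 0.08
gripper_force: 0.0
```

```bash
python3 - <<'E'
from h import *
a=grab("wrist","w3"); delta(.5294,.1262,.022,8.35)
for o in dockfit(*a):
    if len(o)<1500: print("white",len(o),boxfit(o))
for p in packs(*a): print("pack",p)
E
```

```text
turn z deg -0.0 shift(after turn) mm [ 0.1  1.3 85.7]
white 1075 (array([0.57647241, 0.00923735]), 76.83595275878906, 25.504467010498047, 14.273345947265625)
white 1085 (array([0.54499609, 0.13238087]), 76.95156860351562, 53.06427764892578, 14.353723526000977)
pack (array([266.45624103,   6.83500717]), np.float64(0.04237010991858661), (array([0.574966  , 0.01200532]), 55.21307373046875, 8.939620971679688, 8.4393949508667))
pack (array([287.56489381, 109.00399347]), np.float64(0.04274474551193774), (array([0.56052661, 0.06414199]), 55.04318618774414, 34.60239028930664, 14.445131301879883))
pack (array([324.97965434, 215.55502078]), np.float64(0.04268560489156015), (array([0.52880774, 0.12626066]), 55.14509963989258, 36.217472076416016, 8.443942070007324))
```

>>> move_arm(
  rows="0 0 0 0 0.0013 0.029 0.08; 0 0 0 0 0 0.029 0.08; 0 0 0 0 0 0.027 0.08; 0 0 0 0 0 0 0.08; 0 0 0 0 0 0 0.05; 0 0 0 0 0 0 0.05; 0 0 0 0 0 0 0.05; 0 0 0 0 0 0 0.05",
)

```text
t: 9.3
eef_pos: [0.5295, 0.1266, 0.0231]
ee_rot: [-3.141, 0.0, -1.425]
force: [0.5, -1.1, 0.5]
width: 0.0562
gripper_force: 8.0
```

```bash
python3 -c "
from h import *
print(arm.get_state()['width'],arm.get_state()['gripper_force'])
delta(.5457,.1327,.023,14.35)"
```

```text
0.05615246420156281 7.992652058601379
turn z deg -6.0 shift(after turn) mm [ -1.9 -17.3   0.1]
```

>>> move_arm(
  rows="0 0 -3 0 0 0 0.05; 0 0 -3 0 0 0 0.05; 0 0 0 -0.001 -0.009 0 0.05; 0 0 0 -0.0009 -0.0083 0 0.05; 0 0 0 0 0 0 0.05; 0 0 0 0 0 0 0.05; 0 0 0 0 0 0 0.05",
)

```text
t: 10.18
eef_pos: [0.5461, 0.133, 0.0231]
ee_rot: [-3.14, 0.0, -1.32]
force: [0.6, -0.3, 2.8]
width: 0.0562
gripper_force: 8.0
```

```bash
python3 -c "
from h import *
print(arm.get_state()['width'],arm.get_state()['force'])
delta(.5457,.1327,.023,14.35)
delta(.580,.085,.33,14.35)"
```

```text
0.056217721534543096 [ 0.6011252  -0.2578775   2.81155578]
turn z deg -0.0 shift(after turn) mm [0.2 0.5 0.1]
turn z deg -0.0 shift(after turn) mm [  55.   -20.9 -306.9]
```

>>> move_arm(
  rows="0 0 0 0 0 0 0.08; 0 0 0 0 0 0 0.08; 0 0 0 0 0 -0.025 0.08; 0 0 0 0 0 -0.04 0.08; 0 0 0 0.011 -0.004 -0.04 0.08; 0 0 0 0.011 -0.004 -0.04 0.08; 0 0 0 0.011 -0.004 -0.04 0.08; 0 0 0 0.011 -0.004 -0.04 0.08",
)

```text
t: 11.18
eef_pos: [0.5716, 0.0936, 0.249]
ee_rot: [3.141, 0.0, -1.32]
force: [1.0, 0.2, -0.3]
width: 0.0799
gripper_force: 0.0
```

>>> move_arm(
  rows="0 0 0 0.011 -0.004 -0.03 0.08; 0 0 0 0 0 -0.025 0.08; 0 0 0 0 0 -0.025 0.08; 0 0 0 0 0 0 0.08; 0 0 0 0 0 0 0.08",
)

```text
t: 11.8
eef_pos: [0.5781, 0.0844, 0.3271]
ee_rot: [3.14, 0.0, -1.32]
force: [-0.8, 0.7, -0.5]
width: 0.0796
gripper_force: 0.0
```

```bash
python3 - <<'E'
from h import *
a=grab("wrist","w4"); print(arm.get_state()["eef_pos"])
ux=np.array([.9688,.2478])
for o in dockfit(*a):
    if len(o)<1500: print("white",len(o),boxfit(o))
for p in packs(*a): print("pack",p)
cv2.imwrite("pics/w4c.png",cv2.resize(a[0][0:240,200:480],None,fx=2.5,fy=2.5,interpolation=cv2.INTER_CUBIC))
E
```

```text
[0.57803637 0.08432988 0.32676322]
white 628 (array([ 0.57952875, -0.00393139]), 76.68873596191406, 52.449195861816406, 14.395356178283691)
white 606 (array([0.56231934, 0.06472101]), 77.44331359863281, 51.802772521972656, 14.389703750610352)
white 411 (array([0.5448349 , 0.13179269]), 76.84015655517578, 51.800392150878906, 14.384129524230957)
white 25 (array([0.73236346, 0.19953156]), 19.249601364135742, 3.549081563949585, -60.57662773132324)
pack (array([341.10391459,  87.84626335]), np.float64(0.042707062543584084), (array([ 0.57871576, -0.0034075 ]), 54.18013000488281, 33.454654693603516, 14.398924827575684))
pack (array([340.99448819, 147.70866142]), np.float64(0.042716025956069714), (array([0.56046838, 0.06405928]), 54.14991760253906, 34.07309341430664, 14.39294719696045))
pack (array([338.76546392, 203.31443299]), np.float64(0.0427181679361025), (array([0.54459052, 0.13271407]), 53.87778854370117, 35.746337890625, 14.386920928955078))
pack (array([ 81.44117647, 218.99019608]), np.float64(0.04240252263254732), (array([0.85976807, 0.23478874]), 98.05733489990234, 8.445024490356445, -0.46808624267578125))
```

View pics/w4c.png

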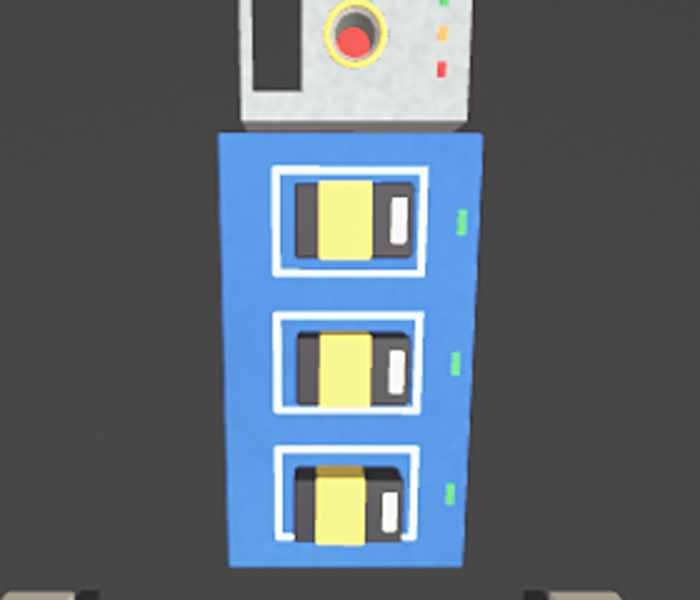

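Packs 0 and 2 sit within 1 mm and all three are square. Pack 1 (crop 354,368) is about 1.8 mm off along dock x, so I mend that one.

```bash
python3 -c "
from h import *
delta(.5618,.0645,.023,14.35)"
```

```text
turn z deg -0.01 shift(after turn) mm [ 15.2  20.6 303.8]
```

>>> move_arm(
  rows="0 0 0 0.005 0.0069 0.04 0.08; 0 0 0 0.005 0.0069 0.04 0.08; 0 0 0 0.0052 0.0068 0.04 0.08; 0 0 0 0 0 0.04 0.08; 0 0 0 0 0 0.04 0.08; 0 0 0 0 0 0.03 0.08; 0 0 0 0 0 0 0.08; 0 0 0 0 0 0 0.08",
)

```text
t: 12.85
eef_pos: [0.5629, 0.0647, 0.0986]
ee_rot: [-3.141, -0.0, -1.32]
force: [-0.4, -0.8, 0.7]
width: 0.08
gripper_force: 0.0
```

```bash
python3 -c "
from h import *
delta(.5618,.0645,.023,14.35)"
```

```text
turn z deg 0.03 shift(after turn) mm [-0.1  1.1 75.6]
```

>>> move_arm(
  rows="0 0 0 0 0.0011 0.027 0.08; 0 0 0 0 0 0.027 0.08; 0 0 0 0 0 0.021 0.08; 0 0 0 0 0 0 0.08; 0 0 0 0 0 0 0.05; 0 0 0 0 0 0 0.05; 0 0 0 0 0 0 0.05; 0 0 0 0 0 0 0.05",
)

```text
t: 13.85
eef_pos: [0.5619, 0.0645, 0.0238]
ee_rot: [-3.14, 0.0, -1.32]
force: [-1.1, 0.8, 5.9]
width: 0.0558
gripper_force: 8.0
```

```bash
python3 -c "
from h import *
print(arm.get_state()['width'])
delta(.5636,.0652,.023,14.35)"
```

```text
0.055816705246736244
turn z deg 0.01 shift(after turn) mm [-0.2 -1.8  0.8]
```

>>> move_arm(
  rows="0 0 0 -0.0003 -0.0018 0 0.05; 0 0 0 0 0 0 0.05; 0 0 0 0 0 0 0.05",
)

```text
t: 14.22
eef_pos: [0.5623, 0.0646, 0.0237]
ee_rot: [3.14, -0.0, -1.32]
force: [-5.6, -1.2, 9.5]
width: 0.0559
gripper_force: 8.0
```

>>> move_arm(
  rows="0 0 0 0 0 0 0.08; 0 0 0 0 0 0 0.08; 0 0 0 0 0 -0.025 0.08; 0 0 0 0 0 -0.04 0.08; 0 0 0 0 0 -0.05 0.08; 0 0 0 0 0 -0.05 0.08; 0 0 0 0 0 -0.05 0.08; 0 0 0 0 0 -0.05 0.08",
)

```text
t: 15.22
eef_pos: [0.5628, 0.065, 0.2896]
ee_rot: [-3.141, 0.0, -1.32]
force: [1.2, 0.7, -0.2]
width: 0.08
gripper_force: 0.0
```

>>> move_arm(
  rows="0 0 0 0 0 -0.04 0.08; 0 0 0 0 0 0 0.08; 0 0 0 0 0 0 0.08",
)

```text
t: 15.6
eef_pos: [0.5627, 0.0651, 0.3273]
ee_rot: [3.141, 0.0, -1.32]
force: [-0.3, 0.2, -1.1]
width: 0.0801
gripper_force: 0.0
```

```bash
python3 - <<'E'
from h import *
a=grab("wrist","w5"); print(arm.get_state()["eef_pos"])
for o in dockfit(*a):
    if len(o)<1500: print("white",len(o),boxfit(o))
for p in packs(*a): print("pack",p)
im,d,K,W=a;hsv=cv2.cvtColor(im,cv2.COLOR_BGR2HSV)
m=cv2.inRange(hsv,(22,120,120),(34,255,255));m[60:]=0;m[:,320-40:380+20]*=1
n,l,s,ce=cv2.connectedComponentsWithStats(m)
for i in range(1,n):
    if s[i,4]>30:
        v,u=np.nonzero(l==i);print("ring",ce[i],cv2.minAreaRect(ray(np.c_[u,v],.05,K,W)[:,:2].astype(np.float32)))
E
```

```text
[0.56255048 0.06502678 0.32671326]
white 684 (array([ 0.57980438, -0.00365168]), 77.36115264892578, 52.201812744140625, 14.399018287658691)
white 620 (array([0.56241071, 0.06430698]), 77.40326690673828, 52.67698669433594, 14.398359298706055)
white 417 (array([0.54493097, 0.1326156 ]), 77.44851684570312, 52.71046829223633, 14.397676467895508)
white 39 (array([0.73346631, 0.19792511]), 22.46894073486328, 5.178232192993164, -55.56355667114258)
pack (array([324.51744618, 100.76688938]), np.float64(0.0427195669248715), (array([ 0.5788316 , -0.00417002]), 53.5549430847168, 32.935028076171875, 14.3986177444458))
pack (array([324.52403846, 159.7275641 ]), np.float64(0.04270616710922845), (array([0.56087317, 0.0641036 ]), 54.222190856933594, 34.70354080200195, 14.398021697998047))
pack (array([323.72903795, 214.14651368]), np.float64(0.04265247156783475), (array([0.54452563, 0.13191214]), 54.366722106933594, 35.00494384765625, 14.397237777709961))
pack (array([ 41.13333333, 223.35454545]), np.float64(0.042150113384759574), (array([0.89464355, 0.23494907]), 77.12077331542969, 9.028756141662598, 0.2239922285079956))
ring [329.75   23.675] ((0.594616174697876, -0.08286283165216446), (0.012521423399448395, 0.0234858226031065), 45.34756088256836)
```

>>> move_arm(
  rows="0 0 0 0.041 0.0091 0 0.045; 0 0 0 0.041 0.0091 0 0.045; 0 0 0 0.041 0.0091 0 0.045; 0 0 0 0.041 0.0091 0 0.045; 0 0 0 0.041 0.0091 0 0.045; 0 0 0 0.041 0.0091 0 0.045; 0 0 0 0 0 0 0.045; 0 0 0 0 0 0 0.045",
)

```text
t: 16.65
eef_pos: [0.5708, -0.1868, 0.3266]
ee_rot: [3.14, 0.001, -1.321]
force: [0.5, -0.7, 0.2]
width: 0.0445
gripper_force: 0.0
```

```bash
python3 - <<'E'
from h import *
a=grab("wrist","w6"); print(arm.get_state()["eef_pos"])
im,d,K,W=a;hsv=cv2.cvtColor(im,cv2.COLOR_BGR2HSV);P=cloud(d,K,W)
for nm,lo,hi in(("or",(4,150,120),(16,255,255)),("gr",(50,100,60),(70,255,255)),("tq",(80,100,60),(95,255,255)),("pu",(130,80,50),(155,255,255)),("ye",(22,120,120),(34,255,255))):
    n,l,s,ce=cv2.connectedComponentsWithStats(cv2.inRange(hsv,lo,hi))
    for i in range(1,n):
        if s[i,4]>60:
            k=(l==i)&(d>0); q=P[k]; zt=np.percentile(q[:,2],95); top=q[q[:,2]>zt-.006]
            v,u=np.nonzero(k&(P[...,2]>zt-.006)); c=ray(np.c_[u,v],zt,K,W)[:,:2]
            print(nm,ce[i].round(),s[i,4],"ztop",zt.round(4),"top centre",boxfit(c))
E
```

```text
[ 0.57090685 -0.18635625  0.32702514]
gr [322. 100.] 2371 ztop 0.0679 top centre (array([ 0.58858826, -0.25578929]), 55.76963806152344, 55.75656509399414, 0.06412650644779205)
tq [254.  70.] 511 ztop 0.1316 top centre (array([ 0.66060504, -0.26724762]), 16.569265365600586, 16.42923927307129, -78.46909713745117)
pu [323.  14.] 506 ztop 0.1314 top centre (array([ 0.60777997, -0.33151404]), 16.64208984375, 12.671974182128906, 14.375962257385254)
pu [256. 149.] 480 ztop 0.1315 top centre (array([ 0.64333728, -0.19197527]), 17.553647994995117, 16.501468658447266, -78.38613414764404)
ye [327. 100.] 68 ztop 0.1379 top centre (array([ 0.58479169, -0.25743893]), 12.736004829406738, 5.68050479888916, -68.27189254760742)
ye [283. 319.] 241 ztop 0.0433 top centre (array([0.56739459, 0.05544743]), 24.383495330810547, 20.988027572631836, 14.30135726928711)
```

View pics/w6.png

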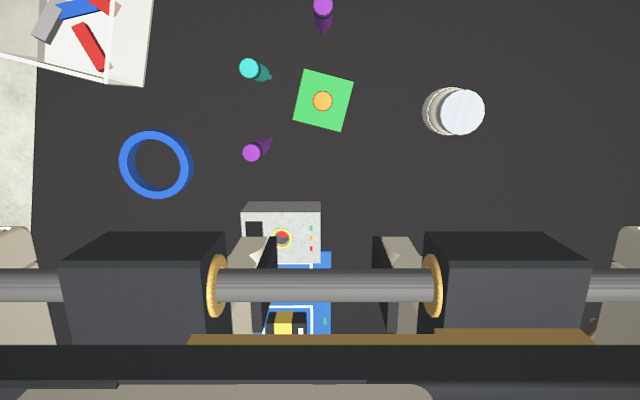

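The stylus top is at (322,101), centred in the green stand. The look-alikes at (254,70), (323,14) and (256,149) clear the fingers.

>>> move_arm(
  rows="0 0 0 0.036 -0.0002 0 0.045; 0 0 0 0.0358 -0.0002 0 0.045; 0 0 0 0 0 0.05 0.045; 0 0 0 0 0 0.05 0.045; 0 0 0 0 0 0.05 0.045; 0 0 0 0 0 0 0.045; 0 0 0 0 0 0 0.045",
)

```text
t: 17.58
eef_pos: [0.5907, -0.2561, 0.18]
ee_rot: [-3.14, -0.002, -1.319]
force: [0.1, 0.2, 0.4]
width: 0.045
gripper_force: 0.0
```

```bash
python3 -c "
from h import *
delta(.589,-.256,.095,14.35)"
```

```text
turn z deg 0.09 shift(after turn) mm [-0.5  1.6 85. ]
```

>>> move_arm(
  rows="0 0 0 -0.0005 0.0016 0.03 0.045; 0 0 0 0 0 0.03 0.045; 0 0 0 0 0 0.025 0.045; 0 0 0 0 0 0 0.045; 0 0 0 0 0 0 0.01; 0 0 0 0 0 0 0.01; 0 0 0 0 0 0 0.01; 0 0 0 0 0 0 0.01",
  squeeze=30,
)

```text
t: 18.58
eef_pos: [0.5882, -0.2563, 0.0939]
ee_rot: [-3.14, -0.001, -1.32]
force: [0.2, 1.1, 5.3]
width: 0.0174
gripper_force: 30.0
```

>>> move_arm(
  rows="0 0 0 0 0 -0.03 0.01; 0 0 0 0 0 -0.04 0.01; 0 0 0 0 0 -0.045 0.01; 0 0 0 0 0 -0.045 0.01; 0 0 0 0 0 0 0.01; 0 0 0 -0.03 -0.01 0 0.01; 0 0 0 -0.035 -0.0114 0 0.01; 0 0 0 -0.035 -0.0114 0 0.01",
)

```text
t: 19.58
eef_pos: [0.594, -0.1502, 0.2518]
ee_rot: [3.14, 0.001, -1.321]
force: [0.1, 0.8, -0.9]
width: 0.0177
gripper_force: 30.0
```

>>> move_arm(
  rows="0 0 0 -0.035 -0.0114 0 0.01; 0 0 0 -0.035 -0.0114 0 0.01; 0 0 0 0 0 0.04 0.01; 0 0 0 0 0 0.03 0.01; 0 0 0 0 0 0 0.01; 0 0 0 0 0 0 0.01",
)

```text
t: 20.32
eef_pos: [0.5999, -0.0779, 0.1837]
ee_rot: [-3.141, -0.001, -1.32]
force: [-0.5, -0.3, -0.9]
width: 0.0177
gripper_force: 30.0
```

```bash
python3 - <<'E'
from h import *
delta(.600,-.078,.16,14.35); print(arm.get_state()["width"])
im,d,K,W=grab("wrist","w7"); P=cloud(d,K,W)
out=[im]
tiles=[cv2.resize(im[100:300,220:420],(400,400),interpolation=cv2.INTER_CUBIC)]
for n,c in(("side",(350,240)),("scene",(268,205))):
    i2,d2,K2,W2=grab(n,n+"7"); c=(int(c[0]),int(c[1])); t=i2[c[1]-80:c[1]+40,c[0]-60:c[0]+60]; tiles.append(cv2.resize(t,(400,400),interpolation=cv2.INTER_CUBIC))
cv2.imwrite("pics/t7.png",cv2.resize(np.hstack(tiles),(795,265),interpolation=cv2.INTER_AREA))
E
```

```text
turn z deg 0.01 shift(after turn) mm [ 0.1 -0.1 23.7]
0.01767679288688558
```

View pics/t7.png

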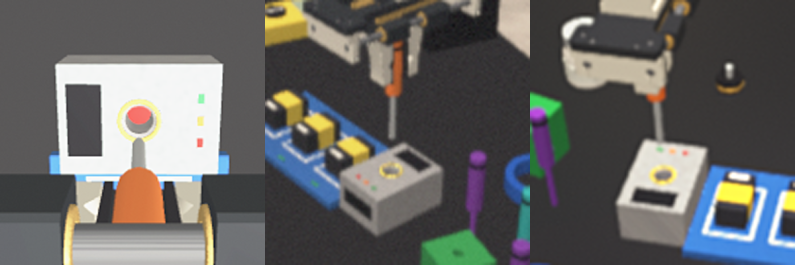

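The wrist tile shows the tip at about (139,140) with the ring just above it at (139,121). The stylus is upright in all three views. I check the tip against the ring by ray casting.

```bash
python3 - <<'E'
from h import *
s=arm.get_state(); im=cv2.imread("pics/w7.png"); m=arm.camera_model("wrist");K=np.array(m["mtx"])
T=np.eye(4);T[:3,:3]=R.from_euler('xyz',s["ee_rot"]).as_matrix();T[:3,3]=s["eef_pos"];W=T@np.array(m["mount"])
k=cv2.inRange(cv2.cvtColor(im,cv2.COLOR_BGR2HSV),(22,110,120),(36,255,255));k[:165]=0;k[215:]=0;k[:,:300]=0;k[:,350:]=0
v,u=np.nonzero(k);print(u.min(),u.max(),v.min(),v.max(),"ring",cv2.minEnclosingCircle(ray(np.c_[u,v],.05,K,W)[:,:2].astype(np.float32)))
print("tip",ray([[325,205]],s["eef_pos"][2]-.088,K,W),"pred TCP",s["eef_pos"],"px",proj([*s["eef_pos"][:2],s["eef_pos"][2]-.088],K,W))
def tri(n,ring):  # depth points of the shaft / ring in fixed views
    im,d,K,W=grab(n);P=cloud(d,K,W)
    c=(np.abs(P[...,0]-.6)<.03)&(np.abs(P[...,1]+.078)<.03)&(P[...,2]>.094)&(P[...,2]<.13)&(d>0)
    q=P[c];print(n,len(q),q.mean(0) if len(q) else "")
    y=cv2.inRange(cv2.cvtColor(im,cv2.COLOR_BGR2HSV),(20,90,90),(36,255,255))>0
    y&=(np.abs(P[...,0]-.6)<.025)&(np.abs(P[...,1]+.078)<.025)
    v,u=np.nonzero(y)
    if len(u):print(" ring",cv2.minEnclosingCircle(ray(np.c_[u,v],.05,K,W)[:,:2].astype(np.float32)))
tri("side",0);tri("scene",0)
E
```

```text
309 339 176 204 ring ((0.5997534990310669, -0.0780152827501297), 0.012831739149987698)
tip [[ 0.59897239 -0.07943373  0.09633344]] pred TCP [ 0.60013966 -0.07782439  0.18433344] px [[322.80651667 206.74156926]]
side 32 [ 0.59826827 -0.07757042  0.11457082]
 ring ((0.6804414987564087, 0.1262957900762558), 0.23271332681179047)
scene 35 [ 0.60262419 -0.07533653  0.11384474]
 ring ((0.6014295816421509, -0.07595405727624893), 0.014467291533946991)
```

Aligned to about 1 mm, so I descend.

>>> move_arm(
  rows="0 0 0 0 0 0.02 0.01; 0 0 0 0 0 0.02 0.01; 0 0 0 0 0 0.02 0.01; 0 0 0 0 0 0.004 0.01; 0 0 0 0 0 0 0.01; 0 0 0 0 0 0 0.01",
)

```text
t: 21.32
eef_pos: [0.6, -0.0777, 0.12]
ee_rot: [-3.14, -0.0, -1.32]
force: [0.5, 0.1, -0.3]
width: 0.0174
gripper_force: 30.0
```

>>> move_arm(
  rows="0 0 0 0 0 0.003 0.01; 0 0 0 0 0 0.003 0.01; 0 0 0 0 0 0.003 0.01; 0 0 0 0 0 0.003 0.01; 0 0 0 0 0 0 0.01; 0 0 0 0 0 0 0.01",
  squeeze=45,
)

```text
t: 22.08
eef_pos: [0.6, -0.0777, 0.1077]
ee_rot: [-3.14, -0.001, -1.32]
force: [-1.0, 0.4, 7.0]
width: 0.0173
gripper_force: 45.0
```

>>> move_arm(
  rows="0 0 0 0 0 0.001 0.01; 0 0 0 0 0 0 0.01; 0 0 0 0 0 0 0.01",
)

```text
t: 22.45
eef_pos: [0.6001, -0.0778, 0.1075]
ee_rot: [-3.14, -0.001, -1.32]
force: [-2.5, 1.0, 12.2]
width: 0.0172
gripper_force: 45.0
```

>>> move_arm(
  rows="0 0 0 0 0 0.001 0.01; 0 0 0 0 0 0 0.01; 0 0 0 0 0 0 0.01",
)

```text
t: 22.82
eef_pos: [0.6003, -0.0778, 0.1073]
ee_rot: [-3.139, -0.001, -1.319]
force: [-4.1, 1.2, 18.6]
width: 0.0174
gripper_force: 45.0
```

The force climbs steeply with almost no further motion, so the button is on its hard stop. A last look before handing in.

```bash
python3 - <<'E'
from h import *
a=grab("scene","s8"); b=grab("side","d8")
f=lambda i,x,y:cv2.resize(i[y:y+150,x:x+200],(400,300),interpolation=cv2.INTER_CUBIC)
cv2.imwrite("pics/t8.png",np.hstack([f(a[0],200,130),f(b[0],260,150)]))
for p in packs(*a): print(p)
s=arm.get_state();print(s["eef_pos"],s["force"],s["gripper_force"])
E
```

```text
(array([49.8688172 , 46.00860215]), np.float64(0.04270563332050248), (array([ 0.17351627, -1.22677576]), 488.0235290527344, 40.78834915161133, 0.11281826347112656))
(array([ 95.15368852, 165.9692623 ]), np.float64(0.04244206937117323), (array([ 0.6567793 , -0.54635315]), 259.6510009765625, 130.151611328125, -34.13630294799805))
(array([403.77135678, 352.88693467]), np.float64(0.04255613217413878), (array([0.82065741, 0.31784079]), 156.9613494873047, 10.035405158996582, 89.69395446777344))
[ 0.60033534 -0.0778851   0.10730801] [-4.43268516  1.34186447 18.22816346] 45.02018630504608
```

View pics/t8.png

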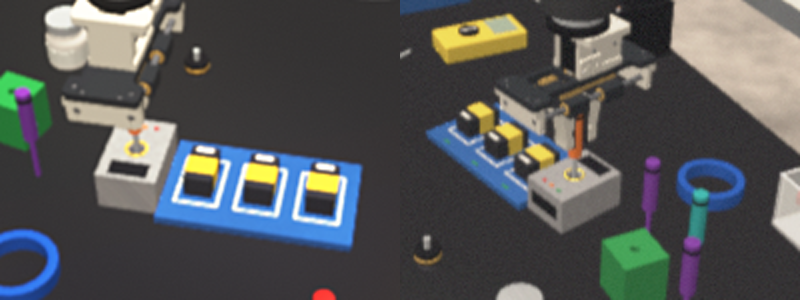

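The stylus shaft is in the hole at (137,148), the packs stand in an even row inside their outlines, and the bystanders are where they were.

```bash
python3 -c "
from station import arm
print(arm.job_done())"
```

```text
the job is handed in; nothing more can be done
None
```

I handed the job in at about 23 s: the three packs are square in their outlines, each within about 1.5 mm of centre by the wrist camera, and the gripped stylus is holding the reset button on its hard stop (about 18 N). The other things on the bench looked undisturbed in the last pictures, and I was not shown the judge's verdict.

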